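Change over the engraving fixture and latch its clamp lever

TASK

Change over the engraving fixture for the next batch: if its clamp is latched shut, press the release tab of the catch so that the clamp springs open; take the engraved plates out of the nests and lay them flat in the wooden tray. Set every plain brass blank from the bench flat in a nest of its own, between the dowel pins, and then press the clamp lever down until the catch holds it shut over the blanks. Leave the other things on the bench where they are.

Things in the scene. Friction and masses are not known exactly. Their poses are not given: they have to be found in the camera images.
- fixture: aluminium engraving fixture, fixed; origin on the bench under the middle nest, x away from the robot, y to the left, z up. Bed x -62 to 125, y -199 to 141 mm, top 16 mm high; three nests 88 mm apart along y, lengthwise along x. At the back a shaft along y carries a clamp finger with a sprung rubber pad over the rear of each nest and, at y -170 mm on the right, the lever
- nest1 (a point): centre of the left nest, on the bed, axes as the fixture's; a seated plate's origin is 4 mm above it. A plate fits between six dome-topped pins (6 mm diameter, 5.5 mm proud) with 1.5 mm play a side: four at x +-29, y +-23.5 mm, two at x +-42.5, y 0 mm from here; the middle of its long sides is free for the fingers
- nest2 (a point): centre of the middle nest, on the bed, made like nest1
- nest3 (a point): centre of the right nest, on the bed, made like nest1; the lever's line is 82 mm to its right
- clamp_lever (a joint): angle of lever and clamp fingers, rad: 0 sprung open (57 degrees up), 1.00 latched (level), 1.08 hard stop. A spring lifts it. Pressed on its thumb pad it needs 3 to 13 N, most just before the catch snaps over its tip near 1.0; press to about 1.05 and let go: it must stay near 1.00. It starts latched or fully open
- shaft (a point): on the clamp's hinge axis, at the lever: fixture x 105, y -170, z 34 mm; y along the axis. Lever 170 mm long, towards the robot. Open, the lever's tip is 180 mm above the bench at fixture x 13 mm, and the ends of the clamp fingers (14 mm wide, 85 mm long) are 109 mm above the bench, their pads 12 mm behind the ends of seated plates
- lever_pad (a point): middle of the top of the lever's rubber thumb pad (48 mm along the lever, 24 mm wide); moves with the lever, 125 mm along it from the hinge axis and 11 mm above its line. Latched: 45 mm above the bench at fixture x -20, y -170 mm; open: 145 mm above the bench at fixture x 47 mm
- catch (a joint): angle of the sprung catch, rad: 0 at rest, up to 0.03 holding, 0.32 fully pressed; its hook, just in front of the latched lever's tip and up to 60 mm above the bench, frees the lever between 0.1 and 0.25
- catch_tab (a point): top of the ribbed end of the catch's release tab (20 mm wide, 50 mm long, pointing to the front of the fixture); at rest 27 mm above the bench at fixture x -115, y -170 mm, 38 mm in front of the hook. Pressed straight down 14 to 16 mm with 3 to 6 N it swings the hook off the lever
- finished1: finished plate: brass plate 76 x 38 x 8 mm (its own x, y, z), edges slightly rounded, about 0.18 kg; origin at the centre of the block (4 mm above what it lies flat on); one face is engraved with a dark border line, a diamond and two dark 8 mm holes. At the start it lies in a nest of the fixture. May be absent
- finished2: finished plate: brass plate 76 x 38 x 8 mm (its own x, y, z), edges slightly rounded, about 0.18 kg; origin at the centre of the block (4 mm above what it lies flat on); one face is engraved with a dark border line, a diamond and two dark 8 mm holes. At the start it lies in a nest of the fixture. May be absent
- finished3: finished plate: brass plate 76 x 38 x 8 mm (its own x, y, z), edges slightly rounded, about 0.18 kg; origin at the centre of the block (4 mm above what it lies flat on); one face is engraved with a dark border line, a diamond and two dark 8 mm holes. At the start it lies in a nest of the fixture. May be absent
- blank1: blank: brass plate 76 x 38 x 8 mm (its own x, y, z), edges slightly rounded, about 0.18 kg; origin at the centre of the block (4 mm above what it lies flat on); plain on both faces, no engraving. At the start it lies flat on the bench. May be absent
- blank2: blank: brass plate 76 x 38 x 8 mm (its own x, y, z), edges slightly rounded, about 0.18 kg; origin at the centre of the block (4 mm above what it lies flat on); plain on both faces, no engraving. At the start it lies flat on the bench. May be absent
- blank3: blank: brass plate 76 x 38 x 8 mm (its own x, y, z), edges slightly rounded, about 0.18 kg; origin at the centre of the block (4 mm above what it lies flat on); plain on both faces, no engraving. At the start it lies flat on the bench. May be absent
- tray: open wooden tray 250 x 120 x 26 mm (its own x, y, z), walls and floor 3 mm thick, loose, 0.6 kg; the origin is the centre of its underside. It stands left of the fixture with its length roughly away from the robot
- hammer: small hammer, 124 mm long; a bystander, to be left where it is
- punch: steel chasing punch, 95 mm, lying near the front edge of the bench; a bystander, to be left where it is

How it is judged:
By the outcome, as a careful person would: the job done as asked, in the order asked, and still so for the second after the job is handed in, with the robot touching nothing.
Of finished1, finished2, finished3 only 2 to 3 are there at a start; the rules pass over those that are not, and their reading is None.
Of blank1, blank2, blank3 only 2 to 3 are there at a start; the rules pass over those that are not, and their reading is None.
At some moment in a run one of blank1, blank2, blank3, tray may be knocked a few centimetres aside while the robot is not near it.
Once in a run the grip may slacken for a moment while it holds something.
It also fails if it takes over 210 s, if anything falls off the work surface, if the arm or the gripper's body presses on something with over 40 N, if the wrist force passes 120 N, or if a joint passes its speed limit or range.

ROBOT

A 6-joint arm with a two-finger parallel gripper is mounted at the origin on a cart in front of the work surface, level with it; the furniture and walls round the work are solid. World frame = base frame: x ahead of the robot, y to its left, z up, the work surface at z = 0. Lengths are in mm, angles in rad, forces in N, time in s.
With the tool pointing down it reaches from about 350 to 975 mm from the base axis. Payload 7.1 kg.
Tool frame: the origin (TCP) lies on the front face of the gripper's body, between the roots of the fingers; the fingertips stand 80 mm ahead of it and the grasp point (between the pads) lies 61 mm ahead of it (env.tips_ahead is the distance from the TCP to the fingertips, in mm); z points along the fingers, y is the line along which they close (so a half turn about z gives the same grasp; the last joint's range is limited). The gripper opens to 88 mm and grips with 3 to 60 N. Pads are 20 mm wide; open, the fingers measure 115 mm over their backs; the gripper's body (75 mm by 178 mm) begins 61 mm behind the grasp point.
Start: joints at [-1.274, 0.423, 1.63, -0, 1.089, -0.019], TCP at [194.128, -594.07, 302.675] pointing down, gripper open.
Joint ranges: [-3, 3], [-0.9, 2.11], [0.09, 2.58], [-1.31, 4.45], [0.11, 2.69], [-2.54, 2.54]. Speed limits (rad/s): [2.39, 2.39, 3.01, 3.14, 3.14, 3.14].

INTERFACE

Orientations are given as a unit quaternion [x, y, z, w].
In Python, from station import env, set_gripper, viewer, workorder gives the robot as it stands. Calls block until the motion is done:
- env.reach(position, orientation): joint-space move of the TCP to a pose.
- env.move_l(position, rot=None, rate=150, f_stop=None): straight line of the TCP; rot=None keeps the orientation; rate is the mean speed in mm/s. With f_stop (N) it stops when the force on the tool has changed by that much, and returns True; else False.
- env.move_joints(angles): joint-space move.
- set_gripper(opening): finger opening in mm; the grip force is fixed at half the most; returns when the fingers have stopped.
- env.hold(seconds).
- env.ik(position, orientation): joint angles nearest the present ones, or None.
- env.read_state(): the state.
- viewer.camera(name): name is "side" or "top" or "wrist"; returns the picture (384x512x3 uint8, blue, green, red); there is no depth.
- viewer.camera_params(name): a dict with "fx", "fy", "cx", "cy" (pixels), "pose" (4x4, takes a point from camera to world coordinates); the wrist camera has in their place "tool_from_camera" (4x4, takes a point from camera to tool coordinates, whose origin is the TCP and whose axes are the flange's). Camera axes: x right, y up, looking along -z (the intrinsics and any distortion apply to the point x, -y, -z); pixel columns grow to the right and rows downward; lengths in mm; the calibration is good to about 2 mm. A picture is of the moment at which its call begins: read the wrist's pose just before it. camera_params takes no time and is no camera call.
A pose or a line that the arm cannot do raises env.IKError and nothing moves.
- workorder.sign_off(): hands the job in; it is judged then, once.
The state is a dict: "time_s": time; "qpos": joint angles; "dq": joint speeds; "tau": joint torques, N m; "tool_pos": TCP position; "orientation": TCP orientation; "force": force on the tool from outside, world axes, zero at the start; "wrist_torque": the same for the moment, N m; "width": finger opening in mm; "grip_force": force on a finger pad.
Only numpy, scipy, OpenCV 4.12 (cv2) and the standard library are available. Lean on these libraries where they do the work, as an engineer would, in place of code of your own. Each camera call takes 0.05 s, during which the arm holds its last target. There are 200 camera calls.

## Working session

There is one attempt and no reset: what is moved stays moved. The work goes in short steps, each a Python script; the robot and the scene stay as the last script left them, time stands still between calls to the robot, and variables do not carry over. Pictures are saved under pics/ and viewed, at most 14 in all, crops included, and the job is handed in when it is done.

```bash
ls; mkdir -p pics; python3 - <<'E'
from station import env,viewer
import cv2,numpy as np
for n in("top","side","wrist"):
    cv2.imwrite(f"pics/{n}0.png",viewer.camera(n))
    p=viewer.camera_params(n);print(n,{k:np.round(v,3).tolist() if not isinstance(v,str) else v for k,v in p.items()})
print(env.read_state())
E
```

```text
pics
top {'fx': 474.386, 'fy': 474.386, 'cx': 251.92, 'cy': 188.453, 'pose': [[0.007, 0.998, -0.068, 472.672], [-1.0, 0.008, 0.019, -70.628], [0.02, 0.068, 0.997, 1501.685], [0.0, 0.0, 0.0, 1.0]]}
side {'fx': 387.646, 'fy': 387.646, 'cx': 251.266, 'cy': 198.051, 'pose': [[-0.999, 0.007, -0.04, 498.384], [-0.039, -0.464, 0.885, 973.02], [-0.012, 0.886, 0.464, 649.577], [0.0, 0.0, 0.0, 1.0]]}
wrist {'fx': 268.507, 'fy': 268.507, 'cx': 257.288, 'cy': 188.939, 'tool_from_camera': [[0.0, 0.959, 0.284, 76.882], [1.0, 0.0, -0.001, -0.229], [-0.001, 0.284, -0.959, -83.334], [0.0, 0.0, 0.0, 1.0]]}
{'time_s': 0.15, 'qpos': array([-1.27399422e+00,  4.23699608e-01,  1.63047825e+00, -1.71201889e-05,
        1.08860056e+00, -1.90377140e-02]), 'dq': array([ 4.25837578e-05, -1.55718417e-03, -2.16449413e-03,  1.68429554e-04,
        1.11334401e-04, -8.73314197e-04]), 'tau': array([ 4.69421939e-04, -5.44985676e+01, -2.73918110e+01,  6.43241568e-02,
        2.04000383e-02, -5.80642973e-05]), 'tool_pos': array([ 194.03811837, -593.77502934,  302.07301403]), 'orientation': array([ 9.87555745e-01,  1.57268239e-01, -8.95852025e-05, -5.86125120e-04]), 'force': array([-0.17346687,  0.77531805, -0.49616975]), 'wrist_torque': array([-0.00607689, -0.01191974,  0.01591625]), 'grip_force': 0.0, 'width': 88.08414349263604}
```

View pics/top0.png

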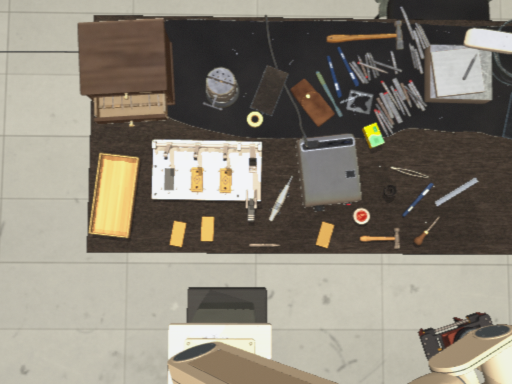

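View pics/side0.png

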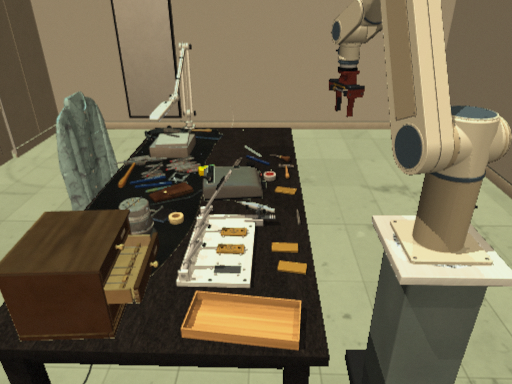

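```bash
cat > h.py <<'E'
from station import env,set_gripper,viewer,workorder
import numpy as np,cv2
from scipy.spatial.transform import Rotation as R
def down(yaw=0.,tilt=0.):
    """tool x at world angle yaw; tilt leans the body back along -tool x (about the closing line)"""
    return (R.from_euler('z',yaw)*R.from_quat([1,0,0,0])*R.from_euler('y',tilt)).as_quat()
def cam(name,path=None):
    p=viewer.camera_params(name); s=env.read_state(); im=viewer.camera(name)
    if name=="wrist":
        T=np.eye(4);T[:3,:3]=R.from_quat(s["orientation"]).as_matrix();T[:3,3]=s["tool_pos"];T=T@p["tool_from_camera"]
    else:T=np.array(p["pose"])
    if path: cv2.imwrite(path,im); np.savez(path+".npz",T=T,K=[p["fx"],p["fy"],p["cx"],p["cy"]])
    return im,T,[p["fx"],p["fy"],p["cx"],p["cy"]]
def load(path):
    z=np.load(path+".npz");return cv2.imread(path),z["T"],z["K"]
def ray(uv,T,K):
    uv=np.atleast_2d(uv).astype(float)
    d=np.c_[(uv[:,0]-K[0+2])/K[0],-(uv[:,1]-K[3])/K[1],-np.ones(len(uv))]@T[:3,:3].T
    return T[:3,3],d
def onplane(uv,T,K,z):
    o,d=ray(uv,T,K);return o+d*((z-o[2])/d[:,2])[:,None]
def proj(P,T,K):
    c=(np.atleast_2d(P)-T[:3,3])@T[:3,:3];return np.c_[K[2]+K[0]*c[:,0]/-c[:,2],K[3]+K[1]*c[:,1]/c[:,2]]
def tri(uvs,Ts,K):
    A=np.zeros((3,3));b=np.zeros(3);L=[]
    for uv,T in zip(uvs,Ts):
        o,d=ray(uv,T,K);d=d[0]/np.linalg.norm(d[0]);M=np.eye(3)-np.outer(d,d);A+=M;b+=M@o
    return np.linalg.solve(A,b)
E
python3 - <<'E'
from h import *
print([list(cam("wrist").__iter__())[2]][0])
for i,(x,y) in enumerate([(540,110),(540,0)]):
    env.reach([x,y,330],down()) ; env.hold(.3)
    cam("wrist",f"pics/w{i}.png")
print(env.read_state()["time_s"],env.read_state()["qpos"])
im=cv2.imread("pics/w0.png");cv2.imwrite("pics/w0b.png",cv2.resize(im,(800,600)))
im=cv2.imread("pics/w1.png");cv2.imwrite("pics/w1b.png",cv2.resize(im,(800,600)))
E
```

```text
[268.50726158106795, 268.50726158106795, 257.28759727874757, 188.93857486483606]
4.1833 [-2.05051528e-02  2.66190041e-01  1.79318084e+00  5.65190164e-05
  1.08219178e+00  1.54887575e+00]
```

View pics/w0b.png

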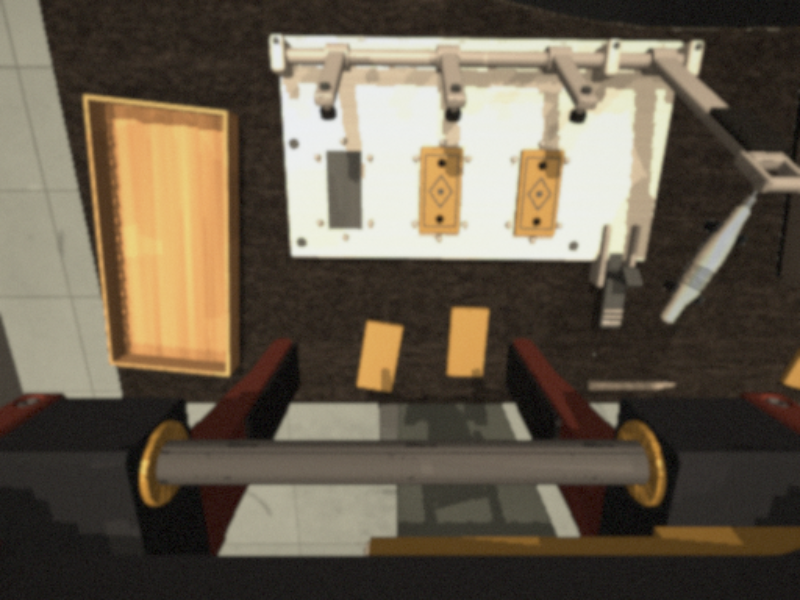

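View pics/w1b.png

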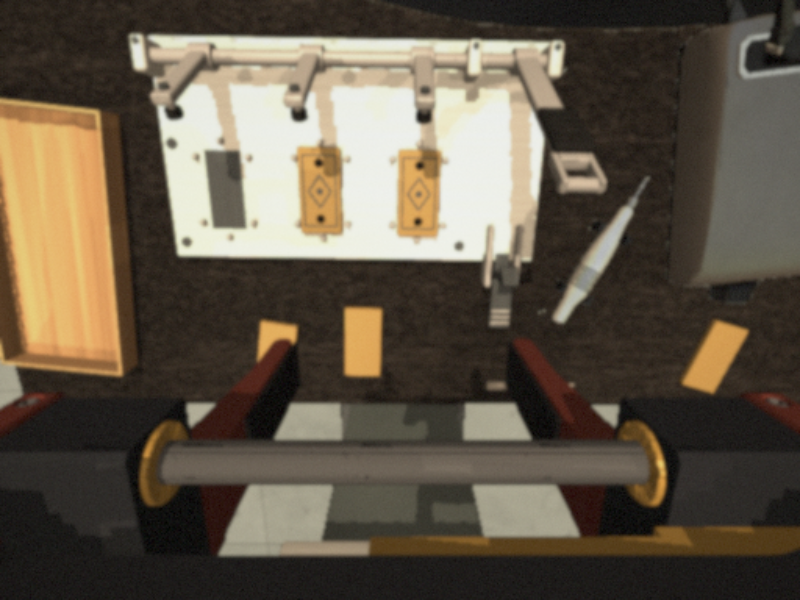

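```bash
cat >> h.py <<'E'
def order(b): # long axis direction from box corners
    e=[b[1]-b[0],b[2]-b[1]];e=max(e,key=np.linalg.norm);a=np.arctan2(e[1],e[0])
    return (a+np.pi/2)%np.pi-np.pi/2
def blobs(im,kind="brass",amin=150,amax=20000):
    hsv=cv2.cvtColor(cv2.GaussianBlur(im,(3,3),0),cv2.COLOR_BGR2HSV)
    m=cv2.inRange(hsv,(10,90,90),(28,255,255)) if kind=="brass" else cv2.inRange(hsv,(0,0,0),(180,110,135))
    m=cv2.morphologyEx(m,cv2.MORPH_CLOSE if kind=="brass" else cv2.MORPH_OPEN,np.ones((7,7) if kind=="brass" else (3,3)))
    return [c for c in cv2.findContours(m,cv2.RETR_LIST if kind!="brass" else cv2.RETR_EXTERNAL,cv2.CHAIN_APPROX_NONE)[0] if amin<cv2.contourArea(c)<amax]
def rect(c,T,K,z):
    """contour -> world centre, long-axis angle, size on plane z"""
    P=onplane(c[:,0,:],T,K,z)[:,:2].astype(np.float32);r=cv2.minAreaRect(P);b=cv2.boxPoints(r)
    return np.array(r[0]),order(b),sorted(r[1])
E
python3 - <<'E'
from h import *
D=[load(f"pics/w{i}.png") for i in(0,1)]
for im,T,K in D:
    for c in blobs(im):
        M=cv2.moments(c);uv=[M['m10']/M['m00'],M['m01']/M['m00']]
        o,a,s=rect(c,T,K,8.)
        print(np.round(uv,1),o.round(1),round(a,3),np.round(s,1),"z24:",rect(c,T,K,24.)[0].round(1))
    for c in blobs(im,"dark",300,3000):
        o,a,s=rect(c,T,K,16.);print(" dark",cv2.boundingRect(c),o.round(1),round(a,3),np.round(s,1))
# by-hand tray corners (w0)
im,T,K=D[0]
p=np.array([(85,95),(238,112),(232,377),(112,365)])/1.5625
print(onplane(p,T,K,26).round(1))
f=np.array([(170,142),(186,241),(459,245)])/1.5625;print(onplane(f,D[1][1],K,16).round(1))
E
```

```text
[321.3 346.2] [183.7  -1.7] -1.549 [ 18.6 124.1] z24: [200.8   2.7]
[448.7 342.2] [ 195.9 -252.3] 1.458 [ 27.7 111.2] z24: [ 212.5 -238. ]
[415.1 298.1] [ 294.5 -169.3] 0.31 [ 39.4 117.5] z24: [ 307.2 -158.3]
[ 96.9 301.4] [295.4 391. ] -0.246 [ 36.8 116.3] z24: [308.1 379.9]
[242.3 227.3] [429.8 134. ] -0.181 [41.5 81. ] z24: [437.2 133. ]
[298.7 218.2] [446.   42.1] -0.036 [41.8 80.1] z24: [452.7  44.8]
[344.2 122.7] [596.9 -18.5] -0.018 [39.3 80.1] z24: [597.7 -13.5]
[281.3 121.2] [599.7  74. ] -0.015 [38.  79.9] z24: [600.3  75.4]
[104.1 148. ] [544.5 340.6] -0.111 [135.2 267.3] z24: [547.4 331.4]
 dark (176, 258, 68, 24) [357.1 191. ] 1.57 [ 44.6 115.3]
 dark (327, 214, 102, 113) [ 354.1 -101.3] 0.832 [ 77.3 280.5]
 dark (86, 214, 102, 113) [353.8 319.9] -0.836 [ 76.9 279.8]
 dark (226, 202, 35, 52) [433.6 133.7] -0.174 [47.3 88.1]
 dark (0, 203, 16, 57) [424.4 513.9] -0.265 [ 24. 103.]
 dark (283, 193, 33, 51) [449.8  43.3] -0.034 [47.5 86.5]
 dark (423, 131, 58, 76) [ 528.9 -184.3] -0.43 [ 25.2 128. ]
 dark (210, 97, 21, 48) [601.2 162.7] -0.029 [28.6 66.2]
[299.4 346.2] [ 184
[... 581 characters left out ...]
.2  75.2]
[ 37.5 152.5] [544.1 342.3] -0.143 [129.2 270.3] z24: [546.9 328.8]
 dark (296, 258, 44, 24) [ 357.1 -102.6] -1.57 [44.6 74.7]
 dark (176, 258, 44, 24) [356.9 102.3] -1.57 [44.6 74.6]
 dark (327, 214, 103, 113) [ 354.6 -210.5] 0.83 [ 77.3 280.5]
 dark (433, 202, 49, 53) [ 433.6 -320.4] -0.292 [51.7 84.8]
 dark (217, 193, 31, 51) [449.5  41. ] -0.041 [47.4 86.3]
 dark (354, 131, 52, 76) [ 529.5 -183. ] -0.474 [ 24.  128.5]
 dark (353, 97, 36, 26) [ 617.1 -159.9] -1.569 [34.  52.7]
 dark (132, 97, 24, 48) [600.9 162.6] -0.014 [29.8 65.8]
[[678.7 376.5  26. ]
 [665.4 249.   26. ]
 [415.5 282.9  26. ]
 [429.  402.7  26. ]]
[[641.5 207.4  16. ]
 [553.  205.9  16. ]
 [549.5 -53.8  16. ]]
```

```bash
cat >> h.py <<'E'
TILT,SH=0.2,-8.
def tcp(xy,yaw,ztip,tilt=TILT,sh=SH):
    """TCP position for fingertip centre at height ztip, plate centre xy, fingers sh along plate axis"""
    q=down(yaw,tilt);c=np.array([xy[0]+sh*np.cos(yaw),xy[1]+sh*np.sin(yaw),ztip])
    return c-80*R.from_quat(q).apply([0,0,1]),q
def pick(xy,yaw,zs,up=90):
    set_gripper(60)
    p,q=tcp(xy,yaw,zs+up);env.reach(p,q)
    p,_=tcp(xy,yaw,zs+25);env.move_l(p,rate=200)
    p,_=tcp(xy,yaw,zs+3.5);hit=env.move_l(p,rate=60,f_stop=12)
    set_gripper(30);s=env.read_state();print("pick hit",hit,"w",round(s["width"],1),"F",round(s["grip_force"],1),"tool err",(s["tool_pos"]-p).round(1))
    p,_=tcp(xy,yaw,zs+up);env.move_l(p,rate=150);env.hold(.2)
    s=env.read_state();print(" lifted w",round(s["width"],1),"F",round(s["grip_force"],1),"t",round(s["time_s"],1));return s["width"]
def place(xy,yaw,zs,up=90,gap=1.,fs=8,opening=56):
    p,q=tcp(xy,yaw,zs+up);env.reach(p,q)
    s=env.read_state();print(" before place w",round(s["width"],1))
    p,_=tcp(xy,yaw,zs+12);env.move_l(p,rate=150)
    p,_=tcp(xy,yaw,zs+3.5+gap);hit=env.move_l(p,rate=30,f_stop=fs)
    s=env.read_state();print("place hit",hit,"err",(s["tool_pos"]-p).round(1),"w",round(s["width"],1))
    set_gripper(opening)
    p,_=tcp(xy,yaw,zs+up);env.move_l(p,rate=200)
FY=-0.018
E
python3 - <<'E'
from h import *
pick([600.2,75.3],FY,16)
cam("top","pics/top1.png")
TC=np.array([547.2,327.8]);TY=-.12;d=np.array([np.cos(TY),np.sin(TY)])
place(TC+60*d,TY,3)
print(env.read_state()["time_s"])
cam("wrist","pics/w2.png");im=cam("top","pics/top2.png")[0]
cv2.imwrite("pics/c2.png",np.hstack([cv2.resize(cv2.imread("pics/w2.png"),(400,300)),cv2.resize(im[110:260,70:270],(400,300))]))
E
```

```text
pick hit False w 37.3 F 30.0 tool err [0.1 0.  0.2]
 lifted w 37.7 F 30.0 t 7.9
 before place w 37.6
place hit False err [-0.   0.1  0.2] w 37.5
11.0917
```

View pics/c2.png

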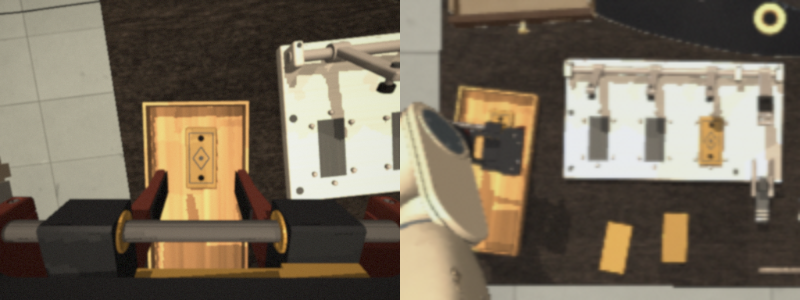

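```bash
cat >> h.py <<'E'
def tray_top(im,T,K):
    cs=blobs(im,"brass",2000,20000)
    cs=[c for c in cs if cv2.boundingRect(c)[0]<150 and cv2.boundingRect(c)[1]>120]
    return [(rect(c,T,K,20.)) for c in cs]
E
python3 - <<'E'
from h import *
for n in("top0","top1"):
    im=cv2.imread(f"pics/{n}.png");_,T,K=load("pics/top1.png");print(n,tray_top(im,T,K))
pick([597.7,-13.7],FY,16)
im,T,K=cam("top","pics/top3.png");print(tray_top(im,T,K))
E
```

```text
top0 [(array([550.89508057, 331.46609497]), np.float32(-0.10826361), [130.93679809570312, 258.0367736816406])]
top1 [(array([550.73748779, 331.93301392]), np.float32(-0.10919666), [130.01190185546875, 257.7243347167969])]
pick hit False w 37.5 F 30.0 tool err [ 0.1 -0.   0.2]
 lifted w 37.5 F 30.0 t 15.2
[(array([550.77587891, 331.29025269]), np.float32(-0.10505426), [130.80535888671875, 257.4817199707031])]
```

```bash
python3 - <<'E'
from h import *
TC=np.array([547.2,327.8]);TY=-.12;d=np.array([np.cos(TY),np.sin(TY)])
place(TC-60*d,TY,3)
cam("wrist","pics/w3.png")
def look(xy,z,tag,kind,yaw=FY):
    env.reach([xy[0]-77*np.cos(yaw),xy[1]-77*np.sin(yaw),z+170],down(yaw));env.hold(.3)
    im,T,K=cam("wrist",f"pics/{tag}.png")
    for c in blobs(im,kind,400,8000):
        o,a,s=rect(c,T,K,z)
        if np.linalg.norm(o-xy)<40:print(tag,o.round(2),round(a,4),np.round(s,1))
for i,p in enumerate([(600.9,162.6),(599.5,75),(597.7,-13)]): look(np.array(p),16.,f"n{i+1}","dark")
look(np.array([446,42.]),8.,"b2","brass")
print(env.read_state()["time_s"])
v=[cv2.resize(cv2.imread(f"pics/{n}.png"),(400,300)) for n in("w3","n1","n3","b2")]
cv2.imwrite("pics/c3.png",np.vstack([np.hstack(v[:2]),np.hstack(v[2:])]))
E
```

```text
Traceback (most recent call last):
  File "h.py", line 55, in place
    p,q=tcp(xy,yaw,zs+up);env.reach(p,q)
                          ~~~~~~~~~^^^^^
station.IKError: the arm cannot take that pose within its joint ranges
```

```bash
python3 - <<'E'
from h import *
TC=np.array([547.2,327.8]);TY=-.12;d=np.array([np.cos(TY),np.sin(TY)])
for k in(-60,-45,-35,-25):
  for yaw in(TY,TY+.3,TY+np.pi,TY+np.pi/2,TY-np.pi/2):
    print(k,round(yaw,2),[None if (q:=env.ik(*tcp(TC+k*d,yaw,z)))is None else q.round(2).tolist() for z in(93,8)])
E
```

```text
-60 -0.12 [None, None]
-60 0.18 [[0.63, 0.49, 1.93, -0.17, 0.55, 2.16], [0.63, 0.64, 1.94, -0.23, 0.39, 2.23]]
-60 3.02 [[0.51, 0.62, 1.66, 0.14, 1.03, -1.02], [0.51, 0.75, 1.67, 0.15, 0.89, -1.04]]
-60 1.45 [[0.48, 0.51, 1.88, 0.27, 0.65, 0.4], [0.48, 0.66, 1.9, 0.35, 0.5, 0.3]]
-60 -1.69 [[0.66, 0.61, 1.67, -0.17, 1.0, -2.26], [0.66, 0.74, 1.69, -0.19, 0.87, -2.23]]
-45 -0.12 [[0.65, 0.51, 1.87, -0.24, 0.62, 2.52], None]
-45 0.18 [[0.61, 0.5, 1.9, -0.16, 0.56, 2.13], [0.61, 0.65, 1.92, -0.22, 0.4, 2.2]]
-45 3.02 [[0.5, 0.63, 1.63, 0.13, 1.05, -1.03], [0.5, 0.76, 1.64, 0.15, 0.91, -1.05]]
-45 1.45 [[0.47, 0.52, 1.86, 0.27, 0.67, 0.39], [0.47, 0.67, 1.87, 0.34, 0.52, 0.3]]
-45 -1.69 [[0.65, 0.63, 1.65, -0.17, 1.02, -2.27], [0.65, 0.75, 1.66, -0.19, 0.88, -2.24]]
-35 -0.12 [[0.63, 0.52, 1.86, -0.23, 0.63, 2.5], None]
-35 0.18 [[0.6, 0.51, 1.89, -0.15, 0.57, 2.11], [0.6, 0.66, 1.9, -0.21, 0.41, 2.17]]
-35 3.02 [[0.49, 0.64, 1.61, 0.13, 1.06, -1.04], [0.49, 0.77, 1.62, 0.14, 0.92, -1.06]]
-35 1.45 [[0.46, 0.53, 1.84, 0.27, 0.68, 0.38], [0.46, 0.67, 1.85, 0.34, 0.53, 0.3]]
-35 -1.69 [[0.64, 0.63, 1.63, -0.17, 1.02, -2.28], [0.64, 0.76, 1.64, -0.19, 0.89, -2.25]]
-25 -0.12 [[0.62, 0.53, 1.84, -0.23, 0.63, 2.49], None]
-25 0.18 [[0.59, 0.52, 1.87, -0.15, 0.58, 2.1], [0.59, 0.66, 1.88, -0.2, 0.42, 2.15]]
-25 3.02 [[0.48, 0.65, 1.59, 0.13, 1.07, -1.04], [0.48, 0.77, 1.6, 0.14, 0.94, -1.06]]
-25 1.45 [[0.45, 0.54, 1.82, 0.27, 0.69, 0.37], [0.45, 0.68, 1.83, 0.33, 0.54, 0.29]]
-25 -1.69 [[0.63, 0.64, 1.61, -0.17, 1.03, -2.3], [0.63, 0.76, 1.63, -0.19, 0.9, -2.27]]
```

```bash
cat >> h.py <<'E'
def look(xy,z,tag,kind,yaw=FY):
    env.reach([xy[0]-77*np.cos(yaw),xy[1]-77*np.sin(yaw),z+170],down(yaw));env.hold(.3)
    im,T,K=cam("wrist",f"pics/{tag}.png");best=None
    for c in blobs(im,kind,400,8000):
        o,a,s=rect(c,T,K,z)
        if np.linalg.norm(o-xy)<40:print(tag,o.round(2),round(a,4),np.round(s,1));best=(o,a)
    return best
E
python3 - <<'E'
from h import *
TC=np.array([547.2,327.8]);TY=-.12;d=np.array([np.cos(TY),np.sin(TY)])
place(TC-60*d,.18,3)
cam("wrist","pics/w3.png")
for i,p in enumerate([(600.9,162.6),(599.5,75),(597.7,-13)]): look(np.array(p),16.,f"n{i+1}","dark")
look(np.array([446,42.]),8.,"b2","brass")
print(env.read_state()["time_s"])
v=[cv2.resize(cv2.imread(f"pics/{n}.png"),(400,300)) for n in("w3","n1","n3","b2")]
cv2.imwrite("pics/c3.png",np.vstack([np.hstack(v[:2]),np.hstack(v[2:])]))
E
```

```text
before place w 37.3
place hit False err [-0.   0.1  0.2] w 37.4
n1 [601.04 162.32] -0.0124 [30.8 69.1]
n2 [599.89  74.39] -0.0325 [30.3 68.8]
n3 [599.3  -13.62] -0.0324 [30.3 69.5]
b2 [446.21  42.04] -0.0347 [41.5 78.8]
22.475
```

View pics/c3.png

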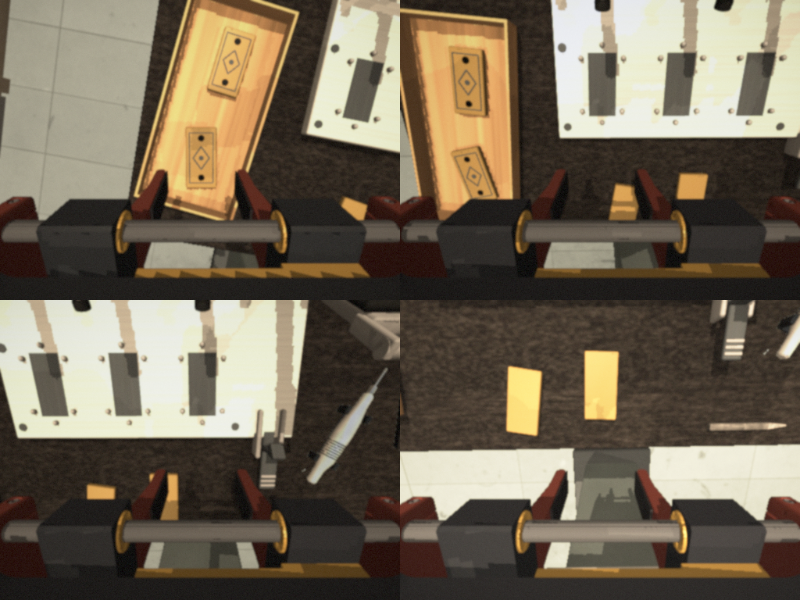

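```bash
python3 - <<'E'
from h import *
o,a=[446.21,42.04],-.0347
pick(o,a,0,up=30);place(o,a,0,up=90,gap=.5)
look(np.array(o),8.,"b2b","brass",yaw=a)
E
```

```text
pick hit False w 37.4 F 30.0 tool err [0.1 0.  0.2]
 lifted w 37.7 F 30.0 t 25.0
 before place w 37.6
place hit False err [0.1 0.  0.2] w 37.6
b2b [446.3   41.64] -0.0312 [41.9 78.8]
```

```bash
python3 - <<'E'
from h import *
N=[(601.0,162.7),(600.05,74.8),(599.2,-13.2)];FY=-.013
pick([446.25,42.0],-.033,0);place(N[1],FY,16,gap=.5)
look(np.array(N[1]),24.,"p2","brass",yaw=FY)
b=look(np.array([430.,134.]),8.,"b1","brass",yaw=-.18)
print(b,env.read_state()["time_s"])
v=[cv2.resize(cv2.imread(f"pics/{n}.png"),(400,300)) for n in("p2","b1")];cv2.imwrite("pics/c4.png",np.hstack(v))
E
```

```text
pick hit False w 37.6 F 30.0 tool err [0.1 0.  0.2]
 lifted w 37.8 F 30.0 t 31.3
 before place w 37.8
place hit False err [0.  0.  0.1] w 37.5
p2 [600.12  74.25] -0.0131 [38.3 76.9]
b1 [430.04 134.6 ] -0.158 [41.4 79.3]
(array([430.0430603 , 134.59979248]), np.float32(-0.1579566)) 36.0083
```

View pics/c4.png

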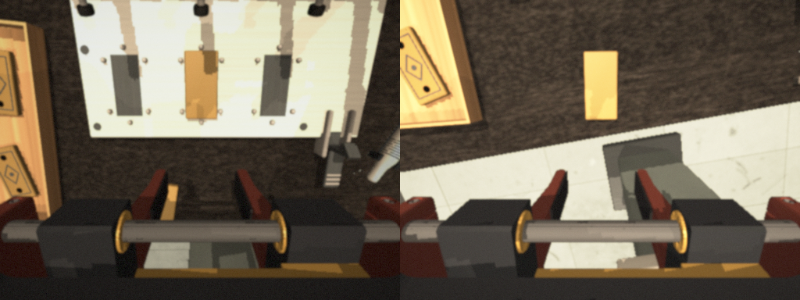

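```bash
python3 - <<'E'
from h import *
N=[(601.0,162.7),(600.05,74.8),(599.2,-13.2)];FY=-.013
pick([430.04,134.8],-.165,0);place(N[0],FY,16,gap=.5)
look(np.array(N[0]),24.,"p1","brass",yaw=FY)
b=look(np.array([429.7,-328.]),8.,"b3","brass",yaw=-.29)
print(b,env.read_state()["time_s"])
v=[cv2.resize(cv2.imread(f"pics/{n}.png"),(400,300)) for n in("p1","b3")];cv2.imwrite("pics/c5.png",np.hstack(v))
E
```

```text
Traceback (most recent call last):
  File "h.py", line 50, in pick
    p,_=tcp(xy,yaw,zs+3.5);hit=env.move_l(p,rate=60,f_stop=12)
                               ~~~~~~~~~~^^^^^^^^^^^^^^^^^^^^^
station.IKError: the arm cannot follow that straight line within its joint ranges
```

```bash
python3 - <<'E'
import h
from h import *
N=[(601.0,162.7),(600.05,74.8),(599.2,-13.2)];FY=-.013
o,a=[430.04,134.8],-.165
for t in(.12,.06,0.):
    h.TILT=t
    f=lambda *k:env.ik(*tcp(*k,tilt=t))
    if all(x is not None for x in(f(o,a,90),f(o,a,2.5),f(N[0],FY,106),f(N[0],FY,18))):break
print(t,f(o,a,2.5))
tcp.__defaults__=(t,SH)
pick(o,a,0);place(N[0],FY,16,gap=.5)
look(np.array(N[0]),24.,"p1","brass",yaw=FY)
b=look(np.array([429.7,-328.]),8.,"b3","brass",yaw=-.29)
print(b,env.read_state()["time_s"])
v=[cv2.resize(cv2.imread(f"pics/{n}.png"),(400,300)) for n in("p1","b3")];cv2.imwrite("pics/c5.png",np.hstack(v))
E
```

```text
0.12 [ 0.32436226  0.56338161  2.19364236 -0.20218565  0.28402873  2.25146151]
pick hit False w 37.5 F 30.0 tool err [0.1 0.  0.2]
 lifted w 37.7 F 30.0 t 40.2
 before place w 37.5
place hit False err [ 0.  -0.   0.1] w 37.7
p1 [600.79 161.84] -0.0344 [37.6 76.5]
b3 [ 429.68 -327.31] -0.2915 [41.8 78.1]
(array([ 429.67953491, -327.31463623]), np.float32(-0.29149902)) 45.9667
```

View pics/c5.png

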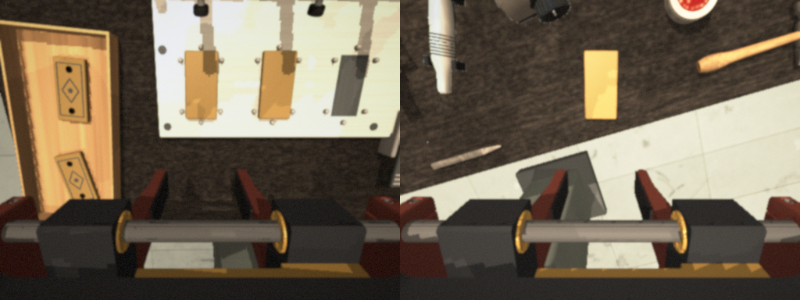

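```bash
python3 - <<'E'
from h import *
N3=np.array((599.2,-13.2));FY=-.013
tcp.__defaults__=(.26,-12.)
o,a=[429.68,-327.1],-.2915
f=lambda *k:env.ik(*tcp(*k)) is not None
W=N3-[100,0]
print([f(o,a,90),f(o,a,3.5),f(W,FY,126),f(N3,FY,126),f(N3,FY,19)])
if pick(o,a,0)<35: raise SystemExit
p,q=tcp(W,FY,126);env.reach(p,q)
p,q=tcp(N3,FY,106);env.move_l(p,rate=150)
place(N3,FY,16,gap=.5)
p,q=tcp(W,FY,126);env.move_l(p,rate=200)
look(N3,24.,"p3","brass",yaw=FY)
print(env.read_state()["time_s"])
cam("side","pics/s3.png")
v=[cv2.resize(cv2.imread("pics/p3.png"),(400,300)),cv2.resize(cv2.imread("pics/s3.png")[150:300,150:350],(400,300))];cv2.imwrite("pics/c6.png",np.hstack(v))
E
```

```text
[True, True, True, True, True]
pick hit False w 37.4 F 30.0 tool err [ 0.1 -0.1  0.3]
 lifted w 37.6 F 30.0 t 49.0
 before place w 37.3
place hit False err [ 0.  -0.   0.1] w 37.6
p3 [599.53 -13.7 ] -0.0054 [37.3 76.1]
54.9583
```

View pics/c6.png

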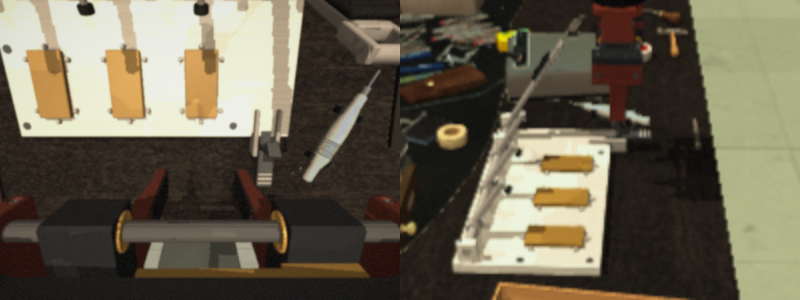

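```bash
python3 - <<'E'
from h import *
O=np.array([600.05,74.8]);FY=-.013;t=-.3;q=down(FY,t);zd=R.from_quat(q).apply([0,0,1])
c,s=np.cos(FY),np.sin(FY)
def pos(e,off=0.):
    n=np.array([np.sin(e),np.cos(e)])
    xz=np.array([105-125*np.cos(e),34+125*np.sin(e)])+n*(11+off+10*abs(np.sin(e+t)))
    return np.array([O[0]+xz[0]*c+170*s,O[1]+xz[0]*s-170*c,xz[1]])-80*zd
E_=list(np.arange(1.,-.001,-.1))
print([env.ik(pos(e),q) is not None for e in E_])
set_gripper(0)
p=env.read_state()["tool_pos"];env.move_l([p[0],p[1],330],rate=200)
a=pos(1.,40);env.reach([a[0],a[1],330],q);env.move_l(a,rate=150);env.move_l(pos(1.,4),rate=100)
f0=env.read_state()["force"]
for e in E_[1:]:
    hit=env.move_l(pos(e,-1),rate=70,f_stop=35)
    print(round(e,2),hit,(env.read_state()["force"]-f0).round(1))
    if hit:break
else:
    hit=env.move_l(pos(-.06,-1),rate=25,f_stop=35);env.hold(.3)
    print(hit,(env.read_state()["force"]-f0).round(1),(env.read_state()["tool_pos"]-pos(-.06,-1)).round(1))
env.move_l(pos(0,40),rate=80);p=env.read_state()["tool_pos"];env.move_l([p[0]-40,p[1],330],rate=200)
env.reach([480,75-60,330],down());env.hold(.3)
print(env.read_state()["time_s"])
cam("wrist","pics/w9.png");cam("side","pics/s9.png")
v=[cv2.resize(cv2.imread("pics/w9.png"),(400,300)),cv2.resize(cv2.imread("pics/s9.png")[150:360,120:400],(400,300))];cv2.imwrite("pics/c9.png",np.hstack(v))
E
```

```text
[True, True, True, True, True, True, True, True, True, True, True]
0.9 False [ 1.8 -0.3  0.9]
0.8 False [1.3 1.  1. ]
0.7 False [0.8 1.  1.7]
0.6 False [2. 0. 3.]
0.5 False [2.  0.3 2.7]
0.4 False [1.5 0.3 3.7]
0.3 False [ 0.7 -0.8  4.2]
0.2 False [0.2 0.1 4.7]
0.1 False [0.4 0.1 5.4]
0.0 False [2.4 0.2 7.7]
False [ 1.1 -1.3 13. ] [ 1.6 -0.2  2.1]
65.5417
```

View pics/c9.png

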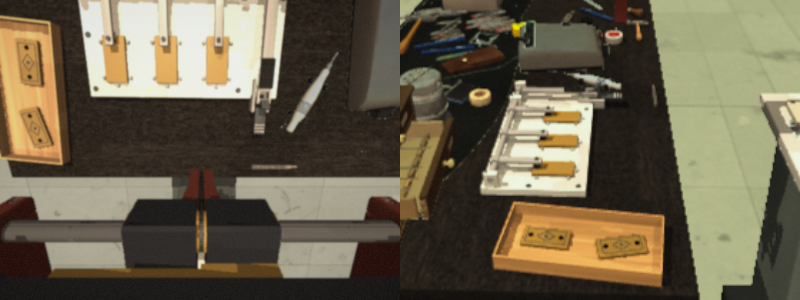

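```bash
python3 - <<'E'
import cv2,numpy as np
a=cv2.imread("pics/w9.png")[0:190,90:390];b=cv2.imread("pics/s9.png")[200:300,170:290]
cv2.imwrite("pics/c10.png",np.hstack([cv2.resize(a,(440,560),interpolation=2) if 0 else cv2.resize(a,(440,280)),cv2.resize(b,(340,280))]))
E
```

```text
(no output)
```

View pics/c10.png

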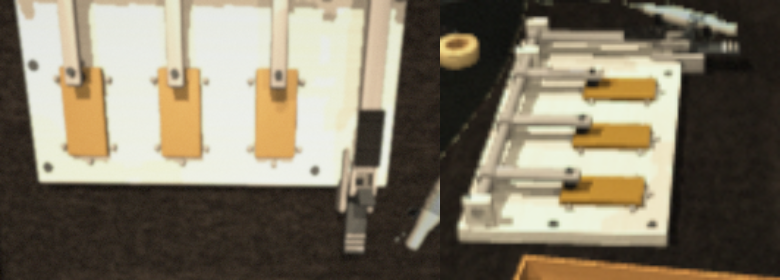

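The clamp is level, with all three pads on the blanks and the hook over the lever's tip. The two finished plates lie flat in the tray.

```bash
python3 -c "
from h import *
env.hold(.5);print(workorder.sign_off(),env.read_state()['time_s'])"
```

```text
the job is handed in; nothing more can be done
the job is handed in; nothing more can be done
```

The job is handed in: the clamp was already open at the start, both engraved plates lie flat in the tray, the three blanks are seated in their nests, and the clamp is latched shut over them (about 66 s of the 210 s used).

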